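Key and fit a tube carousel on a sampler's drive spindle

ROBOT

A 7-joint arm with a two-finger parallel gripper is mounted at the origin on the work surface. World frame = base frame: x ahead of the robot, y to its left, z up, the work surface at z = 0. Lengths are in m, angles in rad, forces in N, time in s.
With the tool pointing down it reaches from about 0.35 to 0.9 m from the base axis. Payload 8.1 kg.
Tool frame: the origin (TCP) lies on the mounting face of the last link; the fingertips stand 173 mm ahead of it and the grasp point (between the pads) lies 155 mm ahead of it; z points along the fingers, y is the line along which they close (so a half turn about z gives the same grasp; the last joint's range is limited). The gripper opens to 85 mm and grips with 20 to 120 N. Pads are 22 mm wide; open, the fingers measure 114 mm over their backs; the gripper's body (76 mm by 85 mm) begins 54 mm behind the grasp point. The pads swing forward as they close: fully open they stand 13 mm farther back than shut.
Start: joints at [1.097, 0.434, 0.025, 1.573, -0.012, 1.134, -0.075], TCP at [0.226, -0.583, 0.405] pointing down, gripper open.
Joint ranges: [-2.62, 2.62], [-0.44, 2.09], [-1.27, 1.32], [0.08, 2.57], [-1.32, 4.46], [0.12, 2], [-2.74, 2.74]. Speed limits (rad/s): [2.22, 2.22, 3.01, 3.01, 3.14, 3.14, 3.14].

INTERFACE

Orientations are given as [roll, pitch, yaw] about the fixed x, y, z axes, in that order (R = Rz(yaw) Ry(pitch) Rx(roll)).
In Python, from bench import robot gives the robot as it stands. The module is installed in compiled form; this text tells all that it offers.
- The arm moves only by the shell command python3 -m crank 'ROWS'. ROWS is JSON, a list of rows, each a list of 7 numbers: the shift along the world's x, y, z scaled (see below), then the turn, a rotation vector about the world's x, y, z scaled (see below), then the gripper's target within -1 to 1 (fully open at 1, half-way at 0, shut at -1). A call has 1 to 5 rows; each row is the pose to reach, as a shift and turn from the pose commanded when the call began; what a row does not reach only later rows make up. The controller multiplies each number of a shift by 0.2 m and each number of a turn by 45 degrees. A row lasts 1/8 s, in which the tool goes at most 62.5 mm and 10.7 degrees, less where a joint would pass 70% of its speed; a pose out of reach is approached as far as the arm can. A call with a number of a shift or a turn outside -1 to 1 is refused whole. A call with a gripper value outside its range is refused whole. The fingers move at their own pace and stop on an object; the grip force is fixed at half the most. Time passes only in rows, so rows that repeat a pose let the fingers close. It gives the time, the measured TCP pose, the force, the opening and the grip force at its end, in the units of the state.
- robot.observe(): the state, without advancing time (a new reading comes with each control period).
- robot.grab_frame(name): name is "scene" or "side" or "wrist"; returns (picture, depth): 420x560x3 uint8, blue, green, red; 420x560 float32, m along the optical axis (not along the pixel's ray), 0 where there is no reading.
- robot.get_calibration(name): a dict with "fovy" (degrees; the focal length in pixels is half the picture's height over the tangent of half this angle, whatever the lens; pixels are square), "cx", "cy" (the principal point, pixels), "R" (3x3) and "t" (3): a world point X has camera coordinates R X + t; the wrist camera has in their place "tool_from_camera" (4x4, takes a point from camera to tool coordinates, whose origin is the TCP and whose axes are the flange's). Camera axes: x right, y down, z forward; pixel columns grow to the right and rows downward; lengths in m; the calibration is good to about 2 mm. A picture is of the moment at which its call begins: read the wrist's pose just before it. get_calibration takes no time and is no camera call.
- robot.finish_job(): hands the job in; it is judged then, once.
The state is a dict: "clock": time; "joint_positions": joint angles; "dq": joint speeds; "joint_efforts": joint torques, N m; "eef_pos": TCP position; "tool_rot": TCP orientation; "wrist_force": force on the tool from outside, world axes, zero at the start; "moment": the same for the moment, N m; "gripper_width": finger opening in m; "finger_force": force on a finger pad.
Only numpy, scipy, OpenCV 4.12 (cv2) and the standard library are available. Lean on these libraries where they do the work, as an engineer would, in place of code of your own. Each camera call takes 0.05 s, during which the arm holds its last target. There are 200 camera calls.

TASK

Drop the loose steel key upright into the keyseat of the sampler's drive spindle, let go of it and see that it stands on the bottom. Then lower the tube carousel over the spindle, feeling for the key with light pressure and small turns until the keyway slips over it, slide it down and press it firmly home on the shoulder with about 15 to 20 N for half a second before letting go. Force nothing: never lean on key, shoulder or shaft with 30 N or more, and leave the brass dowel and everything else on the bench where it is.

Things in the scene. Friction and masses are not known exactly. Their poses are not given: they have to be found in the camera images.
- sampler: The sampler: low cream housing 170 (x) x 190 (y) x 55 mm on a blue foot; origin under its centre, on the spindle's axis. A steel column 14 mm thick, top 160 mm above the bench, with its arm swung outward, stands at x -70, y 80 mm. Fixed to the bench.
- spindle: Upright drive spindle; same frame as the shoulder point. It turns about z, held only by 0.1 N m of friction, so a heavy hand drags it round. Steel shaft 26 mm across, standing 34 mm above the shoulder, its top 2 mm tapering to 22 mm. Two sprung brass balls in its sides, 6 mm above the shoulder, rub in the carousel's bore over the last 10 mm and drag with 4 to 10 N.
- shoulder (a point): Point on the spindle's axis at the flat shoulder on which the carousel seats: the top of a round aluminium boss 60 mm across, 18 mm tall, 73 mm above the bench. z up; +x points from the axis through the middle of the keyseat (red mark on the boss).
- keyseat (a point): Centre of the keyseat's bottom, 13.7 mm from the axis along the shoulder's x and 18 mm below the shoulder; axes as the shoulder's. The keyseat is a slot 9.2 mm wide in the shaft, its back 8 mm from the axis, open at the shaft's top and outer side; below the shoulder it goes on as a closed pocket 11.4 (x) x 9.2 mm, 18 mm deep.
- key_mid (a point): Centre (half-way up) of the loose steel key: a bar 10 mm (x) by 8 mm (y) by 46 mm tall (z), both ends and sides alike. It starts upright in a pocket of the parts block, its top 34 mm free. In the keyseat its x lies along the shoulder's x and its top is 6 mm below the shaft's top: fingers holding its top end meet the shaft before it is down, so it is let go to fall the last way.
- key: The same key; origin at the centre of its foot.
- parts_block: Fixed black block 90 (x) x 50 (y) x 26 mm, origin under its centre, with two pockets 14 mm deep at x -22 and +22 mm; one holds the key, the other a brass dowel.
- collar (a point): Point on the axis of the loose tube carousel, half-way up the free part of its aluminium collar, 46 mm across: 14 mm below the collar's top, 14 mm above the upper deck, 44 mm above the flat underside (so 44 mm above the shoulder when home). z up; x and y are those of the decks, +x along the white line on the upper deck.
- carousel: The same carousel, 0.35 to 0.5 kg; origin at the centre of its underside. Two blue decks 144 mm across, tops 4 and 30 mm above the underside; a black slip ring on the upper one, 58 mm across, to 33 mm. The collar is the top of the hub, which goes right through and can slip in the decks: its keyway (red mark on the collar's rim) is only within 20 degrees either way of the white line.
- boss: The aluminium boss with the shoulder, part of the spindle, same frame as the shoulder point. The hub that goes over the shaft has a bore of 27.8 mm right through, with a keyway 9.4 mm wide (flanks plain) reaching 20.6 mm from the axis, open at both ends; until the keyway is over the key, the hub's foot rests on the key's top, 28 mm above the shoulder, with the shaft's top 6 mm in the bore.
- dowel: Brass dowel pin, 8 mm across and 40 mm tall, standing in the parts block's other pocket; origin at the centre of its foot. Not to be used: the pockets are 44 mm apart and which of them holds the key varies.
- tube_rack: Blue rack 105 x 175 mm with blue-capped tubes, 117 mm tall; origin under its centre. Leave alone.
- reagent: Amber bottle, 68 mm across, 135 mm tall; origin under its centre. Leave alone.
- beaker: Glass beaker, 72 mm across, 90 mm tall; origin under its centre. Leave alone.
- petri_dish: Petri dish, 92 mm across, 12 mm tall; origin under its centre. Leave alone.
- slide_box: Yellow slide box, 85 x 100 x 32 mm; origin under its centre. Leave alone.
- hex_driver: Screwdriver lying on the bench; origin under its middle. Leave alone.
Not all that is in view belongs to the job. What is meant by the carousel is not purple or turquoise, and is the smaller of those in its own colour.

How it is judged:
On the way, in this order (a step that is already met when the one before it is completed fails the run):
1. the key stands on the bottom of the keyseat, upright and let go (x of key_mid in the frame of shoulder between 0.0118 and 0.0156 m and y of key_mid in the frame of shoulder between -0.0015 and 0.0015 m and z of key_mid in the frame of shoulder between 0.003 and 0.0065 m and angle between key_mid's own z axis and vertical below 0.08 rad and contact force between key and the fingers below 0.1 N), for 0.2 s.
2. the carousel, keyed, is pressed down on the shoulder with more than 6 N (x of key_mid in the frame of shoulder between 0.0118 and 0.0156 m and y of key_mid in the frame of shoulder between -0.0015 and 0.0015 m and z of key_mid in the frame of shoulder between 0.003 and 0.0065 m and angle between key_mid's own z axis and vertical below 0.08 rad and x of collar in the frame of shoulder between -0.0018 and 0.0018 m and y of collar in the frame of shoulder between -0.0018 and 0.0018 m and z of collar in the frame of shoulder between 0.042 and 0.0455 m and angle between collar's own z axis and vertical below 0.035 rad and contact force between carousel and boss above 6 N and contact force between carousel and the fingers above 1 N), for 0.2 s.
At the end, for the whole second after the job is handed in: The key stands on the bottom of the keyseat within 1.5 mm, the carousel is over it, its underside within 1.5 mm of the shoulder, its axis within 1.8 mm of the spindle's and level, keyway on the key, let go and at rest (x of key_mid in the frame of shoulder between 0.0118 and 0.0156 m and y of key_mid in the frame of shoulder between -0.0015 and 0.0015 m and z of key_mid in the frame of shoulder between 0.003 and 0.0065 m and angle between key_mid's own z axis and vertical below 0.08 rad and x of collar in the frame of shoulder between -0.0018 and 0.0018 m and y of collar in the frame of shoulder between -0.0018 and 0.0018 m and z of collar in the frame of shoulder between 0.042 and 0.0455 m and angle between collar's own z axis and vertical below 0.035 rad and linear speed of carousel below 0.01 m/s and contact force between carousel and the fingers below 0.1 N); the robot touches nothing.
It fails at once if the carousel pressed on the shoulder with more than 35 N (contact force between carousel and boss above 35 N).
It fails at once if the carousel forced on the key with more than 40 N (contact force between carousel and key above 40 N).
It fails at once if the fingers pushed on the drive with more than 35 N (contact force between the fingers and sampler above 35 N).
It fails at once if the dowel or another thing on the bench moved by more than 30 mm (distance of any of dowel, tube_rack, reagent, beaker, petri_dish, slide_box, hex_driver from where it was at the start of the episode above 0.03 m).
It also fails if it takes over 72 s, if anything falls off the work surface, if the arm or the gripper's body presses on something with over 40 N, if the wrist force passes 120 N, or if a joint passes its speed limit or range.

## Working session

There is one attempt and no reset: what is moved stays moved. The work goes in short steps, Python scripts to look and compute and a shell command to move; the robot and the scene stay as the last step left them, time stands still between calls to the robot, and variables do not carry over. Pictures are saved under pics/ and viewed, at most 10 in all, crops included, and the job is handed in when it is done.

```bash
mkdir -p pics; cat > h.py <<'E'
import numpy as np, cv2
from bench import robot
from scipy.spatial.transform import Rotation as Ro
def grab(n):
    s=robot.observe(); im,d=robot.grab_frame(n); c=robot.get_calibration(n)
    f=im.shape[0]/2/np.tan(np.radians(c["fovy"])/2)
    if n=="wrist":
        M=np.array(c["tool_from_camera"]); Rt=Ro.from_euler("xyz",s["tool_rot"]).as_matrix()
        Rw=Rt@M[:3,:3]; o=Rt@M[:3,3]+np.array(s["eef_pos"])
    else:
        R=np.array(c["R"]); Rw=R.T; o=-R.T@np.array(c["t"])
    return im,d,(f,c["cx"],c["cy"],Rw,o)
def ray(K,u,v):
    f,cx,cy,Rw,o=K; return Rw@np.array([(u-cx)/f,(v-cy)/f,1.])
def onz(K,u,v,z):
    r=ray(K,u,v); return K[4]+r*(z-K[4][2])/r[2]
def pt(K,d,u,v): return K[4]+ray(K,u,v)*d[int(v),int(u)]
def cloud(K,d):
    f,cx,cy,Rw,o=K; v,u=np.mgrid[:d.shape[0],:d.shape[1]]
    P=np.stack([(u-cx)/f*d,(v-cy)/f*d,d],-1); return P@Rw.T+o
E
python3 - <<'E'
from h import *
print(robot.observe())
for n in("scene","side","wrist"):
    im,d,K=grab(n); cv2.imwrite(f"pics/{n}0.png",im); np.savez(f"{n}0.npz",im=im,d=d); print(n,K[4],K[3][:,2],K[:3],robot.get_calibration(n))
E
```

```text
{'clock': 0.0, 'joint_positions': array([ 1.09740314,  0.43522314,  0.02498345,  1.57406317, -0.01161048,
        1.13402074, -0.07509051]), 'dq': array([ 3.49959029e-06, -4.10431973e-04,  7.57808203e-04,  9.90648126e-04,
        5.60049739e-04,  1.27929155e-03,  2.06803774e-04]), 'joint_efforts': array([ 1.13147333e-03, -6.70472646e+01,  1.02556698e+00, -3.16215134e+01,
        1.55926973e-02,  1.24081766e-02, -1.91322499e-05]), 'eef_pos': array([ 0.22635818, -0.58232866,  0.40393891]), 'tool_rot': array([-3.14002947e+00,  1.37365883e-04,  3.70719389e-01]), 'wrist_force': array([-0.45991121, -1.63927751, -0.56775368]), 'moment': array([-0.03959522, -0.014993  ,  0.00767579]), 'finger_force': 0.0, 'gripper_width': 0.08548589399961586}
scene [1.04400484 0.32428283 1.05585241] [-0.43982745 -0.29783179 -0.84725913] (np.float64(424.9489143400037), 275.93706638334373, 207.82570940915383) {'fovy': 52.595051075507634, 'cx': 275.93706638334373, 'cy': 207.82570940915383, 'R': array([[-0.54495049,  0.83838493, -0.0118187 ],
       [ 0.71384927,  0.45651609, -0.53104829],
       [-0.43982745, -
[... 408 characters left out ...]
7],
       [ 0.27844234, -0.68903101, -0.66910846]]), 't': array([0.48292052, 0.21325974, 1.06713758])}
wrist [ 0.28744735 -0.55887526  0.37304972] [-0.24405746 -0.0939972  -0.96519453] (np.float64(350.49340408285855), 278.96638775679173, 202.83269694704978) {'fovy': 61.85631803564266, 'cx': 278.96638775679173, 'cy': 202.83269694704978, 'tool_from_camera': array([[-1.05483215e-04, -9.65226918e-01, -2.61413439e-01,
         6.54045916e-02],
       [ 9.99999852e-01, -2.41195593e-04,  4.87064780e-04,
         2.99508618e-04],
       [-5.33179806e-04, -2.61413349e-01,  9.65226801e-01,
         3.09696175e-02],
       [ 0.00000000e+00,  0.00000000e+00,  0.00000000e+00,
         1.00000000e+00]])}
```

View pics/scene0.png

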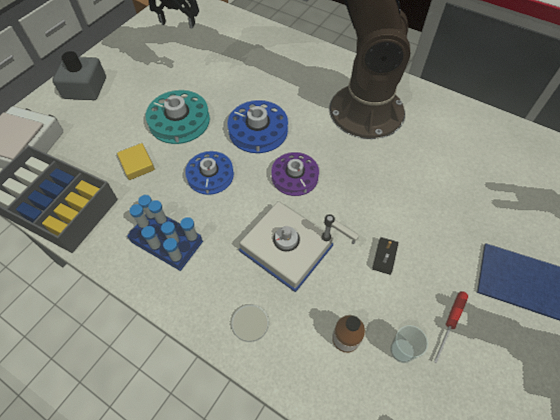

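View pics/side0.png

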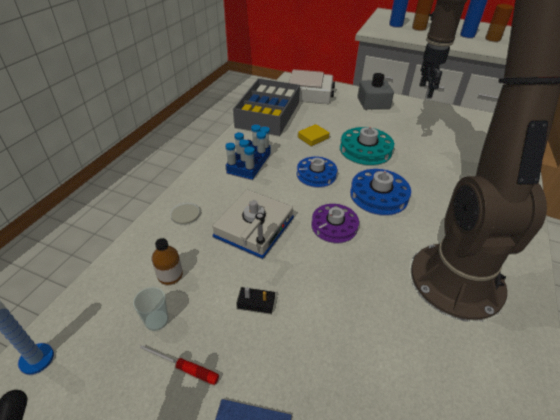

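The scene picture shows the small blue carousel at about (208,172), the sampler at (286,240) with its spindle, and the parts block at (385,254). The side picture agrees: carousel (317,172), spindle (253,210), block (256,299).

```bash
python3 - <<'E'
from h import *
im,d,K=grab("scene")
for nm,u,v,z in(("collar",208,166,.058),("decks",208,173,.03),("spindle",286,237,.09),("block",386,248,.026),("block2",388,258,.026),("column",330,220,.16)):
    print(nm,onz(K,u,v,z).round(3),pt(K,d,u,v).round(3))
    
for nm,(a,b,c,e) in dict(block=(340,440,220,290),sam=(225,370,195,300),car=(170,250,140,205)).items():
    cv2.imwrite(f"pics/c_{nm}.png",im[c:e,a:b])
A=[cv2.resize(im[c:e,a:b],(390,300),interpolation=cv2.INTER_CUBIC) for a,b,c,e in((345,436,220,290),(225,370,190,300),(170,261,140,210))]
im2,d2,K2=grab("side"); A.append(cv2.resize(im2[270:330,215:293],(390,300),interpolation=cv2.INTER_CUBIC))
cv2.imwrite("pics/m1.png",np.vstack([np.hstack(A[:2]),np.hstack(A[2:])]))
for nm,u,v,z in(("keytop_orange?",264,292,.06),("other",247,290,.06),("spin",253,207,.1)): print(nm,onz(K2,u,v,z).round(3),pt(K2,d2,u,v).round(3))
E
```

```text
collar [ 0.512 -0.276  0.058] [ 0.494 -0.295  0.025]
decks [ 0.518 -0.276  0.03 ] [ 0.523 -0.27   0.04 ]
spindle [0.603 0.055 0.09 ] [0.603 0.055 0.09 ]
block [0.457 0.281 0.026] [0.457 0.281 0.027]
block2 [0.481 0.299 0.026] [0.48  0.298 0.025]
column [0.537 0.14  0.16 ] [0.534 0.139 0.155]
keytop_orange? [0.448 0.289 0.06 ] [0.45  0.284 0.051]
other [0.488 0.301 0.06 ] [0.49  0.298 0.056]
spin [0.587 0.064 0.1  ] [0.587 0.063 0.099]
```

View pics/m1.png

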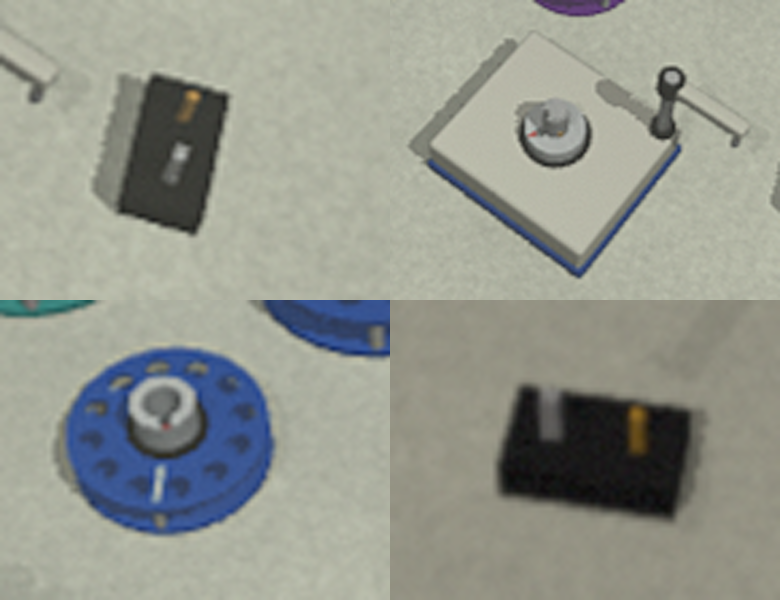

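The block's upper crop shows the grey key at the +x end and the brass dowel at the -x end. The boss's red mark is on the side facing away from the column. Next I'll move above the key for a close look.

```bash

for i in 1 2 3 ; do python3 -m crank '[[0.07,0.25,-0.02,0,0,0,1],[0.14,0.5,-0.04,0,0,0,1],[0.21,0.75,-0.06,0,0,0,1],[0.27,0.9,-0.07,0,0,0,1]]' | tail -1; done
for i in 1 2 ; do python3 -m crank '[[0.07,0.25,-0.02,0,0,0,1],[0.14,0.5,-0.04,0,0,0,1],[0.21,0.75,-0.06,0,0,0,1],[0.25,0.86,-0.07,0,0,0,1]]' | tail -1; done
python3 - <<'E'
from h import *
im,d,K=grab("wrist"); s=robot.observe(); print(s["eef_pos"],s["tool_rot"],s["joint_positions"]); cv2.imwrite("pics/w1.png",im)
E
```

```text
finger_force: 0.0
finger_force: 0.0
finger_force: 0.0
finger_force: 0.0
finger_force: 0.0
[0.48868449 0.30626908 0.33430702] [-3.13871136e+00 -1.02061623e-03  3.74471877e-01] [-0.30135902  0.475078   -0.49035722  1.7501128   0.25967269  0.97934638
 -2.08753013]
```

View pics/w1.png

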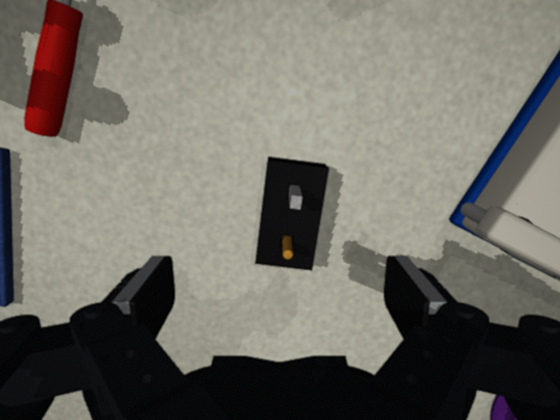

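The wrist view shows the block upright in the middle, with the key at (296,198) at the far end and the dowel at (288,248) nearer. The fingers straddle the block widely.

```bash
python3 - <<'E'
from h import *
im,d,K=grab("wrist"); P=cloud(K,d); z=P[...,2]
cv2.imwrite("pics/w2.png",cv2.resize(im[145:280,240:350],(660,600)[::1],interpolation=cv2.INTER_CUBIC)) if 0 else None
print("bench z",np.median(z[120:150,200:240]),"block",np.median(z[220:230,270:310]))
g=cv2.cvtColor(im,cv2.COLOR_BGR2GRAY)
# block outline
m=((g<45)&(z>-.01)).astype(np.uint8); m[:150]=0;m[280:]=0;m[:,:245]=0;m[:,345:]=0
m=cv2.morphologyEx(m,cv2.MORPH_CLOSE,np.ones((25,25)))
c=max(cv2.findContours(m,0,2)[0],key=cv2.contourArea)
mm=(z>.02)&(z<.032)&(m>0); q=P[mm][:,:2]; r=cv2.minAreaRect(q.astype(np.float32)*1000); print("block top rect",r)
hsv=cv2.cvtColor(im,cv2.COLOR_BGR2HSV)
box=np.zeros(g.shape,bool); box[170:225,275:318]=1
k=box&(z>.05); print("key px",k.sum())
ys,xs=np.where(k); print(xs.min(),xs.max(),ys.min(),ys.max(), np.median(z[k]))
print(g[180:215,284:310])
E
```

```text
bench z -0.00024694020936827377 block 0.025819240368643526
block top rect ((471.3359680175781, 287.6597900390625), (89.85322570800781, 48.93228530883789), 14.082586288452148)
key px 181
283 317 172 222 0.05768979692367493
[[ 17  14  15  15  17  15  14  17  18  16  14  14  16  17  17  17  15  16
   16  17  17  16  17  16  13  18]
 [ 14  18  15  17  17  13  18  17  15  19  15  14  16  17  14  15  15  16
   16  18  17  18  17  15  15  16]
 [ 17  17  17  15  16  17  14  13  16  16  16  16  15  18  17  16  17  14
   16  16  17  13  18  19  17  17]
 [ 14  13  17  15  15  16  15  17  16  15  14  13  18  16  16  17  16  16
   17  17  16  16  18  15  18  16]
 [ 18  17  16  15  15  16  16  12  13  13  15  15  14  15  13  17  15  17
   15  16  17  15  16  17  16  15]
 [ 17  16  16  18  14  16  14  14  19  20  18  16  15  12  14  14  13  13
   16  15  16  17  17  16  13  18]
 [ 15  16  16  17  16  16  13  22  39  46  40  38  34  26  24  22  18  16
   14  15  16  14  16  18  16  16]
 [ 18  17  16  15  14  16  15  30  55  64  59  56  54  51  51  48  46  33
   18  10  12  15  17  13  18  16]
 [ 14 
[... 2237 characters left out ...]
39 140 140
  129  87  32  13  16  16  16  12]
 [ 16  13  16  16  16  13  10  37  85 116 127 134 135 133 135 133 136 135
  115  70  28  12  14  17  14  12]
 [ 14  16  14  16  16  15  12  22  49  65  77  85  87  91  91  95 105 108
   88  48  19  15  17  15  17  14]
 [ 16  12  12  13  16  13  13  13  17  23  26  30  30  32  35  42  55  60
   49  26  15  15  15  15  18  14]
 [ 15  16  15  16  14  13  17  12   9  12  12  11  12  11  12  16  20  23
   19  17  15  16  16  14  15  16]
 [ 14  12  15  12  15  15  14  15  14  13  15  13  16  16  15  14  16  14
   16  14  15  16  15  18  16  14]
 [ 14  14  15  14  16  15  14  15  15  17  15  11  14  15  14  16  16  13
   17  15  14  18  15  16  16  16]]
```

```bash
cat >> h.py <<'E'
def rect_on(K,mask_fn,gray,box,z,thr,S=8):
    """min-area rect (mm) and centroid of the bright face inside box, on plane z"""
    u0,u1,v0,v1=box; g=cv2.resize(gray[v0:v1,u0:u1],None,fx=S,fy=S,interpolation=cv2.INTER_CUBIC)
    m=mask_fn(g,thr).astype(np.uint8); c=max(cv2.findContours(m,0,1)[0],key=cv2.contourArea)[:,0].astype(float)
    X=np.array([onz(K,u0+(a+.5)/S-.5,v0+(b+.5)/S-.5,z)[:2] for a,b in c])
    return cv2.minAreaRect((X*1000).astype(np.float32))
E
python3 - <<'E'
from h import *
im,d,K=grab("wrist"); g=cv2.cvtColor(im,cv2.COLOR_BGR2GRAY)
for t in (95,105,115): print(rect_on(K,lambda g,t:g>t,g,(280,312,175,218),.058,t))
# block outline at z=.026
for t in(40,): print("blk",[onz(K,u,v,.026)[:2].round(4) for u,v in((267,157),(328,165),(312,269),(257,263))])
s=robot.observe();print(s["eef_pos"],s["tool_rot"])
E
```

```text
((492.3989562988281, 293.3311767578125), (10.093672752380371, 8.113443374633789), 14.324527740478516)
((492.43896484375, 293.3212890625), (9.7980318069458, 7.837649822235107), 13.860678672790527)
((492.4543762207031, 293.3096923828125), (9.439549446105957, 7.5660834312438965), 13.76301097869873)
blk [array([0.5109, 0.3233]), array([0.5226, 0.2758]), array([0.4346, 0.2526]), array([0.4225, 0.2988])]
[0.48824157 0.30231028 0.33425251] [-3.14127162e+00  7.75245340e-04  3.72374789e-01]
```

```bash

python3 -m crank '[[0.021,-0.045,-0.2,0,0,-0.162,1],[0.021,-0.045,-0.4,0,0,-0.162,1],[0.021,-0.045,-0.57,0,0,-0.162,1],[0.021,-0.045,-0.57,0,0,-0.162,1],[0.021,-0.045,-0.57,0,0,-0.162,0.3]]'
python3 - <<'E'
from h import *
s=robot.observe();print(s["eef_pos"],s["tool_rot"])
im,d,K=grab("wrist");cv2.imwrite("pics/w3.png",im)
E
```

```text
clock: 3.52
eef_pos: [0.4931, 0.2921, 0.2221]
tool_rot: [-3.141, -0.001, 0.243]
wrist_force: [-0.4, 0.2, 0.5]
gripper_width: 0.0697
finger_force: 0.0
[0.4930584  0.29208657 0.22209085] [-3.14146293e+00 -1.17807370e-03  2.42722376e-01]
```

View pics/w3.png

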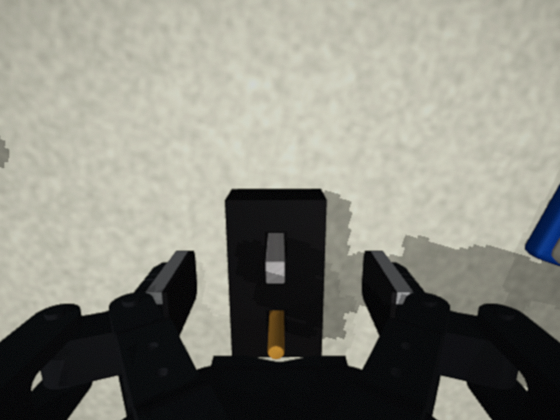

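The key's top face (276,273) lies between the fingers, about 3 px left of their midline (279). I'll re-measure it from this closer view before closing.

```bash
python3 - <<'E'
from h import *
im,d,K=grab("wrist"); g=cv2.cvtColor(im,cv2.COLOR_BGR2GRAY)
s=robot.observe();R=Ro.from_euler("xyz",s["tool_rot"]).as_matrix()
for t in (105,125): 
    r=rect_on(K,lambda g,t:g>t,g,(255,297,245,298),.058,t); X=np.array([*r[0],58])/1000; print(r,(R.T@(X-s["eef_pos"])).round(4))
print(s["eef_pos"])
E
```

```text
((492.82891845703125, 293.4228515625), (9.509807586669922, 7.902637004852295), 13.906010627746582) [-0.0006 -0.0009  0.1645]
((494.00701904296875, 293.7154846191406), (6.634138584136963, 7.693094253540039), 13.905852317810059) [ 0.0006 -0.0009  0.1645]
[0.49325027 0.292531   0.22253354]
```

```bash

python3 -m crank '[[-0.002,0.004,-0.008,0,0,0,0],[-0.002,0.004,-0.008,0,0,0,-0.5],[-0.002,0.004,-0.008,0,0,0,-1],[-0.002,0.004,-0.008,0,0,0,-1],[-0.002,0.004,-0.008,0,0,0,-1]]'
python3 -m crank '[[0,0,0,0,0,0,-1],[0,0,0,0,0,0,-1]]'
```

```text
clock: 4.25
eef_pos: [0.4924, 0.2934, 0.2194]
tool_rot: [-3.141, -0.001, 0.243]
wrist_force: [-0.9, -0.4, 5.4]
gripper_width: 0.0058
finger_force: 59.0
clock: 4.5
eef_pos: [0.4924, 0.2934, 0.2194]
tool_rot: [-3.141, -0.001, 0.243]
wrist_force: [-1.2, 0.5, 4.5]
gripper_width: 0.0055
finger_force: 59.0
```

```bash

python3 -m crank '[[0,0,0.1,0,0,0,-1],[0,0,0.35,0,0,0,-1],[0,0,0.6,0,0,0,-1],[0,0,0.82,0,0,0,-1],[0,0,0.82,0,0,0,-1]]'
python3 - <<'E'
from h import *
s=robot.observe();print(s["joint_positions"])
im,d,K=grab("wrist");cv2.imwrite("pics/w4.png",im[150:,100:460])
im,d,K=grab("scene");c=im[150:300,225:425];
P=cloud(K,d); 
# spindle red mark
h=cv2.cvtColor(im,cv2.COLOR_BGR2HSV); m=((h[...,0]<8)|(h[...,0]>172))&(h[...,1]>110)&(P[...,2]>.03); m[:, :225]=0;m[:,370:]=0
ys,xs=np.where(m);print(len(xs)); print([ (x,y,P[y,x].round(3)) for y,x in list(zip(ys,xs))[:12]])
# boss disc at z .073
mm=(abs(P[...,2]-.073)<.004)&(np.hypot(P[...,0]-.6,P[...,1]-.06)<.05);q=P[mm];print("boss",len(q),q.mean(0),cv2.minEnclosingCircle((q[:,:2]*1000).astype(np.float32)))
mm=(P[...,2]>.10)&(np.hypot(P[...,0]-.6,P[...,1]-.06)<.04);q=P[mm];print("shaft",len(q),q.mean(0),cv2.minEnclosingCircle((q[:,:2]*1000).astype(np.float32)))
E
```

```text
clock: 5.12
eef_pos: [0.4928, 0.294, 0.3866]
tool_rot: [-3.14, -0.006, 0.243]
wrist_force: [-1.5, -0.3, -0.6]
gripper_width: 0.0052
finger_force: 58.8
[-0.2862262   0.41260695 -0.4751122   1.69767514  0.21107011  1.07590156
 -2.1542799 ]
3
[(np.int64(298), np.int64(170), array([ 0.381, -0.043,  0.058])), (np.int64(277), np.int64(239), array([0.614, 0.034, 0.075])), (np.int64(278), np.int64(239), array([0.611, 0.036, 0.073]))]
boss 239 [0.59795173 0.05087936 0.07331671] ((592.5845336914062, 47.60251235961914), 30.845247268676758)
shaft 76 [0.59379412 0.04833011 0.1066696 ] ((593.9213256835938, 46.901878356933594), 13.521484375)
```

View pics/w4.png

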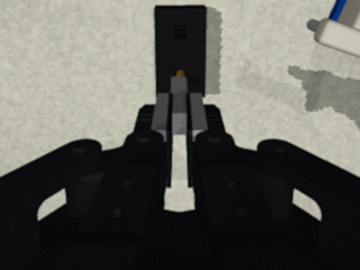

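The key hangs between the grey pads, top at crop (179,130) and foot at (179,80), straight along the finger midline. Next I'll move over the spindle.

```bash

python3 -m crank '[[0.1,-0.2,0.02,0,0,-0.12,-1],[0.2,-0.4,0.02,0,0,-0.24,-1],[0.25,-0.6,0.02,0,0,-0.36,-1],[0.28,-0.7,0.02,0,0,-0.5,-1]]'|head -3
python3 -m crank '[[0.1,-0.2,0,0,0,-0.12,-1],[0.2,-0.4,0,0,0,-0.24,-1],[0.28,-0.57,0,0,0,-0.36,-1],[0.28,-0.57,0,0,0,-0.5,-1],[0.28,-0.57,0,0,0,-0.5,-1]]'
python3 - <<'E'
from h import *
s=robot.observe();print(s["joint_positions"])
im,d,K=grab("wrist");cv2.imwrite("pics/w5.png",im); np.savez("w5.npz",im=im,d=d)
E
```

```text
clock: 5.72
eef_pos: [0.5486, 0.1501, 0.385]
tool_rot: [3.139, 0.003, -0.156]
clock: 6.35
eef_pos: [0.6043, 0.0389, 0.386]
tool_rot: [3.141, 0.002, -0.543]
wrist_force: [0.6, 0.5, 0.5]
gripper_width: 0.0058
finger_force: 58.8
[ 0.00444599  0.43318695 -0.22337128  1.63130036  0.104686    1.09076252
 -2.36104774]
```

View pics/w5.png

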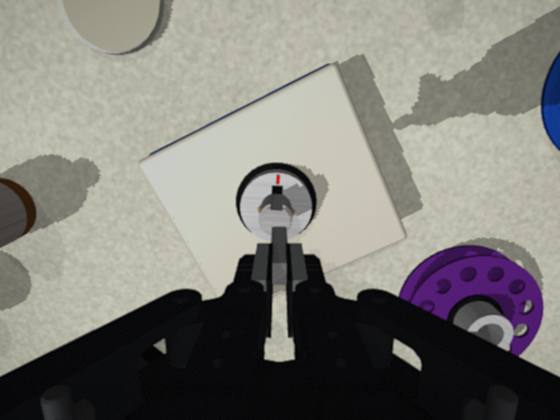

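The red mark at (278,180), the slot around (278,195) and the key's foot at (279,228) line up closely. Next I'll measure the offsets numerically.

```bash
python3 - <<'E'
from h import *
im,d,K=grab("wrist");np.savez("w6.npz",im=im,d=d)
s=robot.observe();print(s["eef_pos"],s["tool_rot"])
h=cv2.cvtColor(im,cv2.COLOR_BGR2HSV);g=cv2.cvtColor(im,cv2.COLOR_BGR2GRAY)
m=((h[...,0]<8)|(h[...,0]>172))&(h[...,1]>120);m[:150]=0;m[200:]=0;m[:,250:310]&=True;m[:,:250]=0;m[:,310:]=0
ys,xs=np.where(m);print("red",xs.min(),xs.max(),ys.min(),ys.max(),onz(K,xs.mean(),ys.mean(),.073))
# boss edge: scan rows/cols from the boss out
E=[]
c0=np.array([277,203.])
for a in np.radians(np.arange(-185,6,5)):
    r=np.arange(25,48,.25); uv=c0+np.outer(r,[np.cos(a),np.sin(a)])
    p=cv2.remap(g,uv[:,0].astype(np.float32)[None],uv[:,1].astype(np.float32)[None],1)[0].astype(int)
    k=np.where(p<70)[0]
    if len(k): E.append(onz(K,*uv[k[0]],.073)[:2])
E=np.array(E)
from scipy.optimize import least_squares
f=least_squares(lambda q:np.hypot(E[:,0]-q[0],E[:,1]-q[1])-q[2],[.593,.047,.03],loss="soft_l1",f_scale=.0005);print("boss",f.x,np.abs(f.fun).max(),len(E))
np.set_printoptions(linewidth=250)
print("cols 258..298");
for v in range(182,236,2): print(v,g[v,258:300])
E
```

```text
[0.60407297 0.03985855 0.38652798] [ 3.14117429e+00  1.06751890e-03 -5.38886663e-01]
red 277 279 175 183 [0.61179615 0.03462893 0.073     ]
boss [0.59356724 0.04756949 0.03008999] 0.00035207089733396355 39
cols 258..298
182 [189 190 191 189 189 189 189 190 187 189 190 189 189 191 191 192 194 191 160 103  73 101 160 190 193 190 190 190 191 190 190 190 190 191 190 191 193 190 188 189 192 193]
184 [187 186 186 185 184 184 184 185 184 184 183 185 185 184 163 141 137 139 134 127 123 131 161 180 182 183 187 186 186 186 187 187 188 186 182 169 155 141 130 131 148 173]
186 [190 190 190 189 189 189 188 189 187 187 187 187 189 184 136  56  14  16  21  29  27  26  34  34  56 122 171 185 184 184 184 178 165 141 128 124 121 123 123 122 124 140]
188 [192 192 191 192 192 192 192 191 191 191 191 190 194 188 138  51   4   5   9   9  11  10   6   8  32 100 159 180 170 154 141 128 125 124 123 124 126 125 125 124 123 123]
190 [189 191 190 190 189 190 190 189 190 188 189 192 191 179 124  44   4  10  10   9   9   8   7   8  39  95 128 131 129 125 127 127 127 128 127 128 128 129 128 129 129 128]
192 [191 1
[... 3117 characters left out ...]
168]
228 [179 179 178 175 171 167 165 166 168 168 168 169 165 132  81  58  57  59  59  58  59  60  59  59  59  57  57  68 109 145 149 144 151 162 166 166 166 166 165 166 166 165]
230 [181 179 180 180 178 173 168 162 161 160 161 164 160 125  74  57  58  59  61  62  60  61  62  61  61  60  57  62  96 139 159 162 162 162 161 161 163 162 161 161 162 162]
232 [186 185 184 184 184 182 182 178 172 165 159 157 152 119  71  55  59  60  61  61  63  61  63  60  61  60  58  63  94 141 164 165 164 162 162 162 161 161 163 163 159 144]
234 [185 184 185 184 184 184 183 183 184 182 179 174 160 117  70  56  58  58  61  59  62  61  62  61  61  60  60  60  85 139 168 171 169 168 168 166 166 164 157 155 169 179]
```

```bash
python3 - <<'E'
from h import *
z=np.load("w6.npz");im=z["im"];g=cv2.cvtColor(im,cv2.COLOR_BGR2GRAY).astype(float)
_,_,K=grab("wrist");s=robot.observe();T=s["eef_pos"];R=Ro.from_euler("xyz",s["tool_rot"]).as_matrix()
ax=np.array([.59357,.04757])
def cross(v,u0,u1,thr):
    r=g[v,u0:u1+1];
    for i in range(len(r)-1):
        if (r[i]-thr)*(r[i+1]-thr)<=0: return u0+i+(thr-r[i])/(r[i+1]-r[i])
def rep(nm,v,l,r,z):
    a=cross(v,*l);b=cross(v,*r)
    A=onz(K,a,v,z)[:2];B=onz(K,b,v,z)[:2];m=(A+B)/2
    t=R[:2,:2].T@(m-T[:2]) ; dv=m-ax
    print(nm,v,round(a,2),round(b,2),"w",round(np.linalg.norm(B-A)*1e3,2),"mid",m.round(5),"tool",(t*1e3).round(2),"ang",np.degrees(np.arctan2(dv[1],dv[0])).round(1),"r",round(np.linalg.norm(dv)*1e3,1))
for v in(186,188,190): rep("pocket",v,(270,276,95),(280,285,70),.073)
for v in(204,205,206,207): rep("slot",v,(269,274,105),(281,285,88),.107)
for v in(226,228,230,232): rep("foot",v,(269,275,115),(283,289,112),T[2]-.2074)
c=R[:2,:2].T@(ax-T[:2]);print("axis tool",c*1e3)
p=[(u,v) for v in (223,224,225,226,227,228,229) for u in (279,)];print([g[v,u] for u,v in p])
for vv in (225.7,): print("front foot edge tool x",(R[:2,:2].T@(onz(K,278.6,vv,T[2]-.2074)[:2]-T[:2]))*1e3)
for vv in (185.3,193): print("pocket x edges r",np.linalg.norm(onz(K,277.5,vv,.073)[:2]-ax))
print("slot back r",np.linalg.norm(onz(K,277,208.8,.107)[:2]-ax), T)
E
```

```text
pocket 186 272.51 282.21 w 8.0 mid [0.60732 0.03838] tool [ 3.61 -0.32] ang -33.8 r 16.5
pocket 188 272.49 282.56 w 8.31 mid [0.6058  0.03913] tool [ 1.92 -0.18] ang -34.6 r 14.9
pocket 190 272.36 282.55 w 8.43 mid [0.60438 0.04005] tool [ 0.23 -0.24] ang -34.8 r 13.2
slot 204 271.05 282.69 w 8.56 mid [0.60227 0.04171] tool [-2.44 -0.58] ang -34.0 r 10.5
slot 205 271.05 282.37 w 8.33 mid [0.60167 0.0422 ] tool [-3.2 -0.7] ang -33.5 r 9.7
slot 206 270.55 282.43 w 8.75 mid [0.6011  0.04273] tool [-3.96 -0.86] ang -32.7 r 9.0
slot 207 270.51 282.73 w 9.0 mid [0.60039 0.04304] tool [-4.73 -0.77] ang -33.6 r 8.2Traceback (most recent call last):
  File "<stdin>", line 16, in <module>
  File "<stdin>", line 11, in rep
  File "h.py", line 16, in onz
    r=ray(K,u,v); return K[4]+r*(z-K[4][2])/r[2]
  File "h.py", line 14, in ray
    f,cx,cy,Rw,o=K; return Rw@np.array([(u-cx)/f,(v-cy)/f,1.])
                                         ~^~~
TypeError: unsupported operand type(s) for -: 'NoneType' and 'float'
```

```bash
python3 - <<'E'
from h import *
z=np.load("w6.npz");im=z["im"];g=cv2.cvtColor(im,cv2.COLOR_BGR2GRAY).astype(float)
_,_,K=grab("wrist");s=robot.observe();T=s["eef_pos"];R=Ro.from_euler("xyz",s["tool_rot"]).as_matrix()
ax=np.array([.59357,.04757]); tl=lambda X:(R[:2,:2].T@(X[:2]-T[:2])*1e3).round(2)
print(T,s["tool_rot"])
f=T[2]-.2074
for a,b,v in((271.3,286.05,228),(271.2,285.9,230),(271.1,285.8,232)):
    A,B=onz(K,a,v,f),onz(K,b,v,f);print(v,tl(A),tl(B),"mid",tl((A+B)/2),"w",np.linalg.norm(A-B)*1e3)
for v in(225.5,226.2): print("front foot edge",tl(onz(K,278.6,v,f)))
print("axis",tl(ax))
for v in (184.8,193): print("pocket edges",tl(onz(K,277.5,v,.073)), "r",np.linalg.norm(onz(K,277.5,v,.073)[:2]-ax))
v=208.9;print("slot back",tl(onz(K,277,v,.107)),"r",np.linalg.norm(onz(K,277,v,.107)[:2]-ax))
a=np.radians(-34.4);S=ax+.0137*np.array([np.cos(a),np.sin(a)]);print("seat",S,tl(S))
print(g[222:232,279])
E
```

```text
[0.60406429 0.03994415 0.38686141] [ 3.14145456e+00  6.12244143e-04 -5.39204182e-01]
228 [ 4.18 -3.33] [4.18 4.51] mid [4.18 0.59] w 7.835880686273247
230 [ 3.05 -3.39] [3.05 4.44] mid [3.05 0.53] w 7.821647467434255
232 [ 1.93 -3.44] [1.92 4.39] mid [1.93 0.47] w 7.834016862296346
front foot edge [5.58 0.55]
front foot edge [5.19 0.55]
axis [-12.92  -1.16]
pocket edges [ 4.58 -0.34] r 0.017515608336698817
pocket edges [-2.37 -0.35] r 0.010578810924389725
slot back [-6.25 -0.62] r 0.006692336003977634
seat [0.60487405 0.03982995] [ 0.75 -0.32]
[169. 167. 166. 160. 122.  75.  60.  60.  61.  60.]
```

```bash

python3 -m crank '[[-0.002,0.006,-0.1,0,0,-0.078,-1],[-0.002,0.006,-0.22,0,0,-0.078,-1],[-0.002,0.006,-0.32,0,0,-0.078,-1],[-0.002,0.006,-0.32,0,0,-0.078,-1],[-0.002,0.006,-0.32,0,0,-0.078,-1]]'
python3 - <<'E'
from h import *
im,d,K=grab("wrist");np.savez("w7.npz",im=im,d=d)
c=im[140:270,210:350];cv2.imwrite("pics/w7.png",cv2.resize(c,None,fx=4.5,fy=4.5,interpolation=cv2.INTER_CUBIC))
E
```

```text
clock: 7.18
eef_pos: [0.6041, 0.0408, 0.324]
tool_rot: [-3.141, -0.001, -0.602]
wrist_force: [0.5, 0.8, -0.7]
gripper_width: 0.0059
finger_force: 58.8
```

View pics/w7.png

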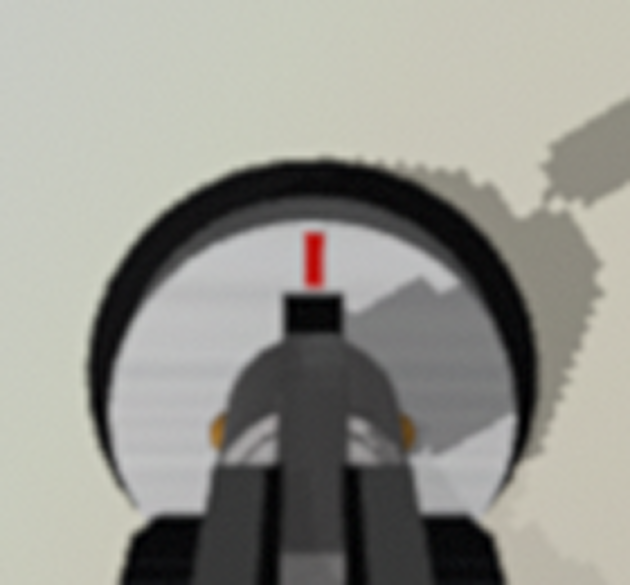

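The close-up shows the red mark at crop (314,260), the pocket at x 284–342, the key at 281–344 centred near 313, and the brass balls symmetric at 219 and 405, so yaw and lateral alignment look good. Next I'll quantify the radial offset.

```bash
python3 - <<'E'
from h import *
z=np.load("w7.npz");im=z["im"];g=cv2.cvtColor(im,cv2.COLOR_BGR2GRAY).astype(int)
_,_,K=grab("wrist");s=robot.observe();T=s["eef_pos"];R=Ro.from_euler("xyz",s["tool_rot"]).as_matrix()
tl=lambda X:(R[:2,:2].T@(X[:2]-T[:2])*1e3).round(2)
print(T,s["tool_rot"]); np.set_printoptions(linewidth=250)
print("col 279",list(zip(range(184,256),g[184:256,279])))
for v in(204,206,208,210,212,214,220,230,236,240): print(v,g[v,264:296])
print("col 272",g[184:200,272],"col 284", g[184:200,284])
f=T[2]-.2074
print("boss front",tl(onz(K,279.8,189,.073)),"pocket outer",tl(onz(K,279.8,205.2,.073)))
for v in (213,214,215): print("foot front",v,tl(onz(K,279.5,v,f)))
print(onz(K,219/4.5+210,232,.079)[:2],[tl(onz(K,u/4.5+210,236,.079)) for u in(219,405)])
E
```

```text
[0.6042288  0.04067256 0.32427041] [-3.14036686e+00 -1.31221688e-03 -6.02742526e-01]
col 279 [(184, np.int64(60)), (185, np.int64(70)), (186, np.int64(72)), (187, np.int64(68)), (188, np.int64(91)), (189, np.int64(160)), (190, np.int64(181)), (191, np.int64(142)), (192, np.int64(87)), (193, np.int64(63)), (194, np.int64(61)), (195, np.int64(62)), (196, np.int64(62)), (197, np.int64(63)), (198, np.int64(62)), (199, np.int64(61)), (200, np.int64(61)), (201, np.int64(60)), (202, np.int64(74)), (203, np.int64(115)), (204, np.int64(128)), (205, np.int64(85)), (206, np.int64(25)), (207, np.int64(7)), (208, np.int64(9)), (209, np.int64(8)), (210, np.int64(9)), (211, np.int64(9)), (212, np.int64(8)), (213, np.int64(22)), (214, np.int64(56)), (215, np.int64(72)), (216, np.int64(70)), (217, np.int64(68)), (218, np.int64(69)), (219, np.int64(72)), (220, np.int64(72)), (221, np.int64(68)), (222, np.int64(64)), (223, np.int64(65)), (224, np.int64(62)), (225, np.int64(63)), (226, np.int64(63)), (227, np.int64(62)), (228, np.int64(61)), (229, np.int64(61)), (230, np.int64(62)), (231, np.int64(62)),
[... 1472 characters left out ...]
62 60 59 61 60 62 61 62 60 61 61 59 59 58 58 57 61 61 61 61 62 63 63 63]
236 [124 151 161 160 146 132 115  86  63  59  58  59  59  62  61  61  62  60  61  61  60  59  60  78 101 115 126 122 103  89  79  71]
240 [142 124 131 150 162 160 143 101  65  57  59  60  60  60  61  63  62  62  60  59  59  61  67 103 139 152 148 139 123 101  94  96]
col 272 [ 49  65  71  69  76 120 170 187 190 190 191 191 191 191 191 192] col 284 [ 56  72  73  72  82 136 177 189 190 191 190 191 192 191 192 191]
boss front [15.84  1.01] pocket outer [5.02 1.02]
foot front 213 [12.88  0.77]
foot front 214 [12.33  0.77]
foot front 215 [11.78  0.77]
[0.6020752  0.05753466] [array([-14.09, -12.71]), array([-14.08,  14.14])]
```

```bash

python3 -m crank '[[-0.0025,0.0017,0,0,0,0,-1],[-0.0025,0.0017,-0.03,0,0,0,-1],[-0.0025,0.0017,-0.05,0,0,0,-1],[-0.0025,0.0017,-0.06,0,0,0,-1]]'
python3 -m crank '[[0,0,-0.02,0,0,0,-1],[0,0,-0.04,0,0,0,-1],[0,0,-0.06,0,0,0,-1]]'
```

```text
clock: 7.78
eef_pos: [0.6032, 0.0408, 0.3106]
tool_rot: [3.141, 0.001, -0.603]
wrist_force: [0.2, 0.2, -0.2]
gripper_width: 0.0056
finger_force: 58.8
clock: 8.15
eef_pos: [0.6033, 0.0408, 0.2988]
tool_rot: [3.141, 0.0, -0.603]
wrist_force: [0.0, 0.4, -0.4]
gripper_width: 0.0053
finger_force: 58.8
```

```bash

for i in 1 2 3 4; do python3 -m crank '[[-0.002,0.0014,0,0,0,0,-1],[-0.002,0.0014,0,0,0,0,-1]]' | sed -n '2p;4p'; done
```

```text
eef_pos: [0.6029, 0.0411, 0.2992]
wrist_force: [-0.0, 0.8, -0.8]
eef_pos: [0.6026, 0.0413, 0.2993]
wrist_force: [0.5, 1.6, -0.0]
eef_pos: [0.6023, 0.0415, 0.2993]
wrist_force: [1.5, -0.8, 0.1]
eef_pos: [0.602, 0.0417, 0.2993]
wrist_force: [2.5, -1.6, 1.0]
```

```bash

python3 -m crank '[[0.0054,-0.0037,0,0,0,0,-1],[0.0054,-0.0037,-0.03,0,0,0,-1],[0.0054,-0.0037,-0.06,0,0,0,-1],[0.0054,-0.0037,-0.08,0,0,0,-1],[0.0054,-0.0037,-0.08,0,0,0,-1]]' | sed -n '2p;4p'
for i in 1 2 3 ; do python3 -m crank '[[0,0,-0.004,0,0,0,-1],[0,0,-0.004,0,0,0,-1]]' | sed -n '2p;4p'; done
```

```text
eef_pos: [0.6027, 0.0412, 0.2825]
wrist_force: [0.3, -0.8, -1.3]
eef_pos: [0.6027, 0.0412, 0.2823]
wrist_force: [1.0, -0.3, -0.5]
eef_pos: [0.6028, 0.0412, 0.2815]
wrist_force: [-0.5, -0.8, 0.1]
eef_pos: [0.6029, 0.0412, 0.281]
wrist_force: [-0.8, -0.3, 2.9]
```

```bash

for i in 1 2 ; do python3 -m crank '[[0,0,-0.004,0,0,0,-1],[0,0,-0.004,0,0,0,-1]]' | sed -n '2p;4p'; done
python3 - <<'E'
from h import *
for n in("wrist","scene"):
  im,d,K=grab(n);np.savez(f"{n}8.npz",im=im,d=d)
  if n=="wrist": a=cv2.resize(im[150:310,200:360],(480,480),interpolation=cv2.INTER_CUBIC)
cv2.imwrite("pics/w8.png",a)
E
```

```text
eef_pos: [0.6029, 0.0412, 0.2808]
wrist_force: [-3.8, -0.8, 9.5]
eef_pos: [0.6029, 0.0413, 0.2807]
wrist_force: [-5.7, -0.7, 17.0]
```

View pics/w8.png

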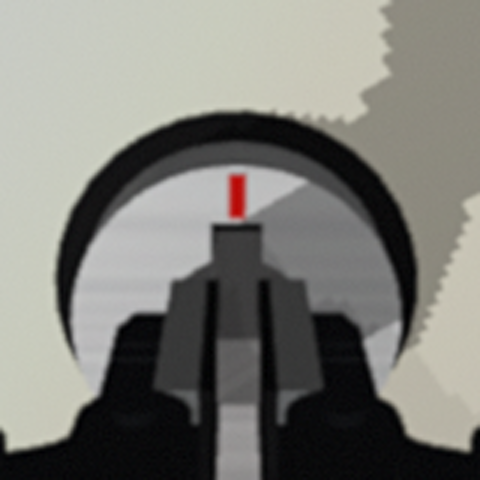

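The picture shows the key's front at crop (237,230) inside the pocket outline (212–262), with a dark sliver of gap on the outer side, so the foot is at the pocket mouth and the fingers sit on the shaft. I'll unload and let go.

```bash

python3 -m crank '[[0,0,0.009,0,0,0,-1],[0,0,0.009,0,0,0,-1],[0,0,0.009,0,0,0,-0.7],[0,0,0.009,0,0,0,-0.5],[0,0,0.009,0,0,0,-0.3]]' 
python3 -m crank '[[0,0,0.009,0,0,0,0],[0,0,0.2,0,0,0,0.3],[0,0,0.5,0,0,0,1],[0,0,0.6,0,0,0,1]]' 
python3 - <<'E'
from h import *
im,d,K=grab("wrist");np.savez("w9.npz",im=im,d=d)
a=cv2.resize(im[130:310,190:370],(540,540),interpolation=cv2.INTER_CUBIC)
cv2.imwrite("pics/w9.png",a)
E
```

```text
clock: 11.75
eef_pos: [0.6028, 0.0412, 0.2807]
tool_rot: [3.141, 0.0, -0.603]
wrist_force: [-0.3, -0.7, 0.2]
gripper_width: 0.0304
finger_force: 0.0
clock: 12.25
eef_pos: [0.6035, 0.0415, 0.405]
tool_rot: [-3.138, -0.004, -0.603]
wrist_force: [-0.4, -0.3, -0.7]
gripper_width: 0.0852
finger_force: 0.0
```

View pics/w9.png

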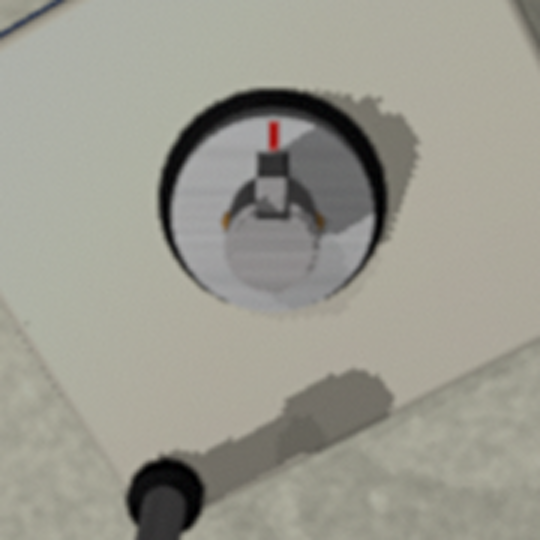

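The picture shows the key standing in the slot: front face at crop (272,165), lit top face at (272,195), in line with the red mark at (273,135). I'll check its height with numbers.

```bash
python3 - <<'E'
from h import *
z=np.load("w9.npz");im=z["im"];d=z["d"];g=cv2.cvtColor(im,cv2.COLOR_BGR2GRAY).astype(int)
_,d2,K=grab("wrist");s=robot.observe();T=s["eef_pos"];R=Ro.from_euler("xyz",s["tool_rot"]).as_matrix()
P=cloud(K,d);print(T,s["tool_rot"],s["joint_positions"])
tl=lambda X:(R[:2,:2].T@(X[:2]-T[:2])*1e3).round(2)
np.set_printoptions(linewidth=250)
print((P[188:205,278:284,2]*1000).round(0).astype(int)); print("shaft top",np.median(P[210:220,272:285,2]))
for v in range(178,206): print(v,g[v,270:292])
for zz in(.101,.119): print(zz,"front top",tl(onz(K,280.5,189.5,zz)))
print("pocket outer",tl(onz(K,280.5,180.8,.073)))
E
```

```text
[0.60344392 0.04138235 0.40400538] [-3.13807248 -0.00396282 -0.60323825] [-0.0067146   0.41413711 -0.21264145  1.61333652  0.09500184  1.11892076
 -2.41701331]
[[101 101 101 102 102 101]
 [102 103 101 102 102 103]
 [101 103 102 101 104 102]
 [101 102 102 102 101 102]
 [102 102 102 102 102 102]
 [101 101 103 102 102 102]
 [101 102 103 102 103 103]
 [102 102 102 102 103 102]
 [102 102 102 102 101 102]
 [102 101 101 103 101 102]
 [102 102 101 101 103 102]
 [102 101 100 102 102 102]
 [102 102 102 102 102 102]
 [102 103 103 103 103 103]
 [105 105 106 106 106 106]
 [109 107 108 107 108 108]
 [108 109 107 109 108 108]]
shaft top 0.10804415451754537
178 [164 164 163 164 163 163 165 167 163 132  83  73 108 142 147 135 122 110 107 106 105 108]
179 [161 162 162 162 161 160 159 160 157 133 101  93 103 120 119 109 105 104 105 104 105 105]
180 [159 159 159 159 158 143 127 126 125 114  99  90  84  85  84  79  91 103 103 106 104 104]
181 [158 159 158 158 156 126  86  75  76  77  73  67  62  60  51  51  80 101 104 104 103 103]
182 [161 159 160 161 157 124  72  50  49  52  50  50  50  48  38  41  77 1
[... 1562 characters left out ...]
85  84  86  98 118 125 102  71  88 123 133 118  87  62]
200 [108 132 136 126 105  83  67  69  71  74  73  77  88  93  79  59  80 113 125 118  97  75]
201 [130 139 134 117 101  76  56  54  55  56  56  54  58  60  53  52  75 105 113 109 102  89]
202 [134 134 132 126 116  93  69  63  63  65  63  64  65  62  58  62  87 114 124 114 101  94]
203 [124 125 133 135 132 120 113 113 112 112 113 112 111 105  97  99 111 131 135 129 115 104]
204 [122 128 134 135 135 133 134 134 133 133 133 133 134 129 126 124 128 134 136 133 129 120]
205 [128 131 132 134 134 133 134 134 133 134 134 135 133 133 132 131 133 133 131 133 135 128]
0.101 front top [4.6  0.37]
0.119 front top [8.63 0.36]
pocket outer [6.15 0.38]
```

```bash

python3 -m crank '[[-0.06,-0.2,0,0,0,0.2,1],[-0.12,-0.4,0,0,0,0.4,1],[-0.18,-0.6,-0.05,0,0,0.6,1],[-0.22,-0.79,-0.1,0,0,0.72,1]]'|head -3
python3 -m crank '[[-0.06,-0.2,0,0,0,0.2,1],[-0.12,-0.4,-0.05,0,0,0.4,1],[-0.18,-0.6,-0.1,0,0,0.6,1],[-0.22,-0.79,-0.2,0,0,0.72,1],[-0.22,-0.79,-0.2,0,0,0.72,1]]'|head -3
python3 - <<'E'
from h import *
im,d,K=grab("wrist");np.savez("w10.npz",im=im,d=d);P=cloud(K,d)
s=robot.observe();T=s["eef_pos"];print(T,s["tool_rot"],s["joint_positions"])
h=cv2.cvtColor(im,cv2.COLOR_BGR2HSV);z=P[...,2]
near=np.hypot(P[...,0]-.515,P[...,1]+.275)<.085
col=near&(abs(z-.058)<.005);q=P[col];print("collar top",len(q),q.mean(0),cv2.minEnclosingCircle((q[:,:2]*1000).astype(np.float32)))
dk=near&(abs(z-.030)<.004)&(h[...,0]>100)&(h[...,0]<130)&(h[...,1]>90);q=P[dk];c=cv2.minEnclosingCircle((q[:,:2]*1000).astype(np.float32));print("deck",len(q),c)
red=near&((h[...,0]<8)|(h[...,0]>172))&(h[...,1]>110);ys,xs=np.where(red);print("red",len(xs),xs.mean(),ys.mean(),np.median(P[red],0),onz(K,xs.mean(),ys.mean(),.058))
w=near&(h[...,1]<50)&(h[...,2]>130)&(abs(z-.030)<.004);n,l,st,ce=cv2.connectedComponentsWithStats(w.astype(np.uint8));print([(st[i,4],onz(K,*ce[i],.03)[:2].round(4)) for i in range(1,n) if st[i,4]>20])
ys,xs=np.where(col);print("collar px",xs.min(),xs.max(),ys.min(),ys.max())
E
```

```text
clock: 12.85
eef_pos: [0.5578, -0.1182, 0.3795]
tool_rot: [-3.142, 0.002, -0.034]
clock: 13.48
eef_pos: [0.5124, -0.2785, 0.3378]
tool_rot: [-3.138, 0.004, 0.523]
[ 0.51356528 -0.27623057  0.33886548] [-3.13874185e+00  2.12199162e-03  5.24226948e-01] [ 0.66263306  0.46072355 -0.36485545  1.73434406  0.19121024  0.98517005
 -0.82074269]
collar top 1876 [ 0.5052509  -0.28312584  0.0576179 ] ((505.3131103515625, -282.7115478515625), 23.235260009765625)
deck 15551 ((504.9098815917969, -283.16033935546875), 72.16902923583984)
red 27 268.6296296296296 207.14814814814815 [ 0.52052674 -0.2678389   0.05843884] [ 0.50263889 -0.27470348  0.058     ]
[(np.int32(208), array([ 0.5489, -0.2575]))]
collar px 249 311 178 238
```

```bash
python3 - <<'E'
from h import *
Z=np.load("w10.npz");im=Z["im"];d=Z["d"];_,_,K=grab("wrist");P=cloud(K,d);z=P[...,2]
s=robot.observe();T=s["eef_pos"];R=Ro.from_euler("xyz",s["tool_rot"]).as_matrix();print(T,s["tool_rot"])
h=cv2.cvtColor(im,cv2.COLOR_BGR2HSV);g=cv2.cvtColor(im,cv2.COLOR_BGR2GRAY)
ax=np.array([.5052,-.2830])
red=((h[...,0]<10)|(h[...,0]>170))&(h[...,1]>110)&(np.hypot(P[...,0]-ax[0],P[...,1]-ax[1])<.03)
n,l,st,ce=cv2.connectedComponentsWithStats(red.astype(np.uint8))
for i in range(1,n):
    X=onz(K,*ce[i],.058)[:2]-ax;print(st[i],ce[i].round(1),"r",np.hypot(*X),"ang",np.degrees(np.arctan2(X[1],X[0])))
# collar outline: contour of top (depth) -> circle fit
m=((z>.050)&(np.hypot(P[...,0]-ax[0],P[...,1]-ax[1])<.03)).astype(np.uint8)
c=max(cv2.findContours(m,0,1)[0],key=cv2.contourArea);e=cv2.fitEllipse(c);print("ellipse",e,onz(K,*e[0],.058))
# unwrap annulus brightness vs angle at r=17 (keyway to 20.6, bore 13.9)
th=np.radians(np.arange(0,360,2.))
for r in(.0155,.017,.0185):
    X=np.c_[ax[0]+r*np.cos(th),ax[1]+r*np.sin(th),0*th+.058];C=(X-K[4])@K[3];u=C[:,0]/C[:,2]*K[0]+K[1];v=C[:,1]/C[:,2]*K[0]+K[2]
    p=cv2.remap(g,u.astype(np.float32)[None],v.astype(np.float32)[None],1)[0];print(r,[(2*i,int(p[i])) for i in range(180) if p[i]<110])
E
```

```text
[ 0.51444892 -0.27474085  0.33973983] [-3.13950459e+00  6.63684810e-04  5.26312972e-01]
[270 180   6   5  22] [272.6 181.8] r 0.0244773416413287 ang 46.04812201368125
[355 369   1   1   1] [355. 369.] r 0.15174025745720518 ang -125.71770505252726
ellipse ((278.5534973144531, 386.28173828125), (68.2730484008789, 181.44036865234375), 90.02630615234375) [ 0.36869162 -0.35900859  0.058     ]
0.0155 [(74, 108), (76, 98), (78, 89), (80, 84), (82, 89), (84, 91), (86, 100), (88, 100), (90, 103), (92, 107), (94, 107)]
0.017 []
0.0185 [(56, 109), (58, 100)]
```

```bash
python3 - <<'E'
from h import *
from scipy.optimize import least_squares
im,d,K=grab("wrist");P=cloud(K,d);z=P[...,2];np.savez("w11.npz",im=im,d=d)
s=robot.observe();T=s["eef_pos"];R=Ro.from_euler("xyz",s["tool_rot"]).as_matrix();print(T,s["tool_rot"])
h=cv2.cvtColor(im,cv2.COLOR_BGR2HSV);g=cv2.cvtColor(im,cv2.COLOR_BGR2GRAY)
q=P[(abs(z-.058)<.004)&(np.hypot(P[...,0]-.506,P[...,1]+.282)<.03)];ax=np.array(cv2.minEnclosingCircle((q[:,:2]*1000).astype(np.float32))[0])/1000
def proj(X):
    C=(X-K[4])@K[3];return C[:,0]/C[:,2]*K[0]+K[1],C[:,1]/C[:,2]*K[0]+K[2]
def prof(r,th,img,zz=.058):
    u,v=proj(np.c_[ax[0]+r*np.cos(th),ax[1]+r*np.sin(th),0*th+zz]);return cv2.remap(img,u.astype(np.float32)[None],v.astype(np.float32)[None],1)[0].astype(float)
print("axis0",ax)
# bore edge fit (r 13.9) away from keyway
th=np.radians(np.arange(0,360,5.));rr=np.arange(.010,.028,.0002)
M=np.array([prof(r,th,g) for r in rr]).T   # angle x r
np.set_printoptions(linewidth=220)
for i in range(0,72,3): print(i*5,M[i,::6].astype(int))
hs=((h[...,0]<10)|(h[...,0]>170))&(h[...,1]>90)&(np.hypot(P[...,0]-ax[0],P[...,1]-ax[1])<.03)
ys,xs=np.where(hs);X=np.array([onz(K,x,y,.058)[:2] for x,y in zip(xs,ys)]);c=X.mean(0);print("red",len(xs),xs.mean(),ys.mean(),c,np.degrees(np.arctan2(*(c-ax)[::-1])),np.hypot(*(c-ax)))
E
```

```text
[ 0.51497992 -0.27391439  0.34037263] [-3.14028037e+00 -1.19853599e-04  5.27959145e-01]
axis0 [ 0.50540491 -0.2828075 ]
0 [118 117 118 155 189 188 187 186 184 185 182 120  70  70  49]
15 [116 114 116 151 190 191 189 190 190 191 183 117  82  84  79]
30 [120 120 119 118 117 123 132 144 158 178 187 120  92  94  94]
45 [114 114 116 119 118 116 114 113 110  82  82 100 101 103  93]
60 [110 110 112 118 119 117 138 157 175 189 179 123 100  99  56]
75 [119 119 115 159 188 189 189 186 181 185 173 119  96  54  18]
90 [ 61  58  69 148 188 190 184 181 184 188 180 102  23  15  16]
105 [ 66  66  71 146 187 189 184 181 185 187 171  68  12  15  31]
120 [ 66  66  67 137 187 189 187 181 181 185 165  71  17  46  58]
135 [ 65  65  70 139 186 186 186 188 188 183 163  80  52  59  59]
150 [ 68  65  68 134 186 188 184 184 185 187 180 115  59  58  59]
165 [ 70  70  68 118 176 184 185 189 190 192 187 120  60  57  59]
180 [ 78  76  70 115 179 190 190 189 190 191 185 124  60  59  60]
195 [ 87  87  84 121 182 190 189 188 188 188 185 129  64  60  64]
210 [ 92  93  91 123 176 189 191 191 191 192 189 139  70  63  65]
225 [ 99 100  98 120 178 193 192 191 187 187 187 143  69  63  65]
240 [103 102 101 124 176 189 189 190 190 189 186 137  59  45  51]
255 [102 102 100 120 175 190 189 187 187 193 196 154  63  43  45]
270 [ 99  99  99 114 173 191 188 191 194 195 189 141  57  45  45]
285 [100  99  95 110 174 191 188 191 195 193 187 133  52  44  46]
300 [100  98  93 118 178 192 189 189 192 196 194 132  32  33  46]
315 [ 92  97  92 120 180 190 193 191 190 189 190 135  28  13  24]
330 [ 59  58  60 118 188 193 189 188 188 191 190 126  28  13  14]
345 [114 112 106 132 188 194 193 192 191 194 189 122  65  38  19]
red 29 281.51724137931035 200.20689655172413 [ 0.51368    -0.27785667] 30.891279217569927 0.009643021091411469
```

```bash
python3 - <<'E'
from h import *
im,d,K=grab("wrist");im,d,K=grab("wrist")
s=robot.observe();T=s["eef_pos"];R=Ro.from_euler("xyz",s["tool_rot"]).as_matrix();print(T,s["tool_rot"])
g=cv2.cvtColor(im,cv2.COLOR_BGR2GRAY)
P=cloud(K,d);q=P[(abs(P[...,2]-.058)<.004)&(np.hypot(P[...,0]-.506,P[...,1]+.282)<.03)];ax=np.array(cv2.minEnclosingCircle((q[:,:2]*1000).astype(np.float32))[0])/1000
print("axis0",ax)
def prof(X,Y):
    Q=np.c_[X,Y,0*X+.058];C=(Q-K[4])@K[3];u=C[:,0]/C[:,2]*K[0]+K[1];v=C[:,1]/C[:,2]*K[0]+K[2]
    return cv2.remap(g,u.astype(np.float32)[None],v.astype(np.float32)[None],1)[0].astype(float)
# outer rim and bore per angle
from scipy.optimize import least_squares
th=np.radians(np.arange(60,390,5.));rr=np.arange(.0115,.0165,.0001);r2=np.arange(.0205,.0265,.0001)
A=[];B=[]
for t in th:
    p=prof(ax[0]+rr*np.cos(t),ax[1]+rr*np.sin(t));i=np.argmax(p>(p[0]+p[-1])/2);A.append(ax+rr[i]*np.array([np.cos(t),np.sin(t)]))
    p=prof(ax[0]+r2*np.cos(t),ax[1]+r2*np.sin(t));i=np.argmax(p<(p[0]+p[-1])/2);B.append(ax+r2[i]*np.array([np.cos(t),np.sin(t)]))
for nm,E,r in(("bore",A,.0139),("rim",B,.023)):
    E=np.array(E);f=least_squares(lambda q:np.hypot(E[:,0]-q[0],E[:,1]-q[1])-q[2],[*ax,r],loss="soft_l1",f_scale=.0003);print(nm,f.x,np.median(abs(f.fun)), "tool",(R[:2,:2].T@(f.x[:2]-T[:2])*1e3).round(2))
c=f.x[:2]
for r in(.0165,.018,.019):
    t=np.radians(np.arange(15,76,.25));p=prof(c[0]+r*np.cos(t),c[1]+r*np.sin(t));k=np.where(p<152)[0];print(r,np.degrees(t[k[0]]),np.degrees(t[k[-1]]),"mid",np.degrees(t[k[[0,-1]]].mean()),"w",2*r*np.sin((t[k[-1]]-t[k[0]])/2))
E
```

```text
[ 0.51536045 -0.27340637  0.34102845] [-3.14135544e+00 -5.95906098e-04  5.29411448e-01]
axis0 [ 0.50531882 -0.28276605]
bore [ 0.50537746 -0.28318489  0.01380651] 6.98435656463145e-05 tool [-13.55   3.4 ]
rim [ 0.50540905 -0.28309636  0.02323692] 9.51280516063701e-05 tool [-13.48   3.34]
0.0165 29.000000000000004 62.24999999999999 mid 45.625 w 0.009441514080956238
0.018 29.75 60.5 mid 45.12500000000001 w 0.009544875344762688
0.019 30.5 59.75 mid 45.125 w 0.009594679926576002
```

```bash

python3 -m crank '[[-0.052,-0.047,-0.1,0,0,0.17,1],[-0.052,-0.047,-0.3,0,0,0.333,1],[-0.052,-0.047,-0.5,0,0,0.333,1],[-0.052,-0.047,-0.675,0,0,0.333,1],[-0.052,-0.047,-0.675,0,0,0.333,1]]'
python3 -m crank '[[0,0,0,0,0,0,1],[0,0,0,0,0,0,1]]'
```

```text
clock: 14.35
eef_pos: [0.5039, -0.2828, 0.2042]
tool_rot: [-3.138, 0.001, 0.791]
wrist_force: [-0.0, 0.2, 0.6]
gripper_width: 0.0856
finger_force: 0.0
clock: 14.6
eef_pos: [0.5053, -0.2842, 0.2078]
tool_rot: [3.139, -0.001, 0.79]
wrist_force: [0.1, 0.2, 0.3]
gripper_width: 0.0852
finger_force: 0.0
```

```bash

python3 -m crank '[[-0.001,0.006,-0.008,0,0,0,0.8],[-0.001,0.006,-0.008,0,0,0,0.5],[-0.001,0.006,-0.008,0,0,0,0.3],[-0.001,0.006,-0.008,0,0,0,0.1],[-0.001,0.006,-0.008,0,0,0,0]]'
python3 -m crank '[[0,0,0,0,0,0,-0.5],[0,0,0,0,0,0,-1],[0,0,0,0,0,0,-1]]'
```

```text
clock: 15.22
eef_pos: [0.5045, -0.2833, 0.2049]
tool_rot: [3.141, -0.0, 0.789]
wrist_force: [-1.9, 0.0, 5.8]
gripper_width: 0.0441
finger_force: 60.5
clock: 15.6
eef_pos: [0.5045, -0.2833, 0.205]
tool_rot: [3.14, -0.0, 0.789]
wrist_force: [-1.1, -0.3, 6.8]
gripper_width: 0.0438
finger_force: 60.5
```

```bash

python3 -m crank '[[0,0,0.08,0,0,0,-1],[0,0,0.25,0,0,0,-1],[0,0,0.45,0,0,0,-1],[0,0,0.65,0,0,0,-1],[0,0,0.7,0,0,0,-1]]'
python3 -m crank '[[0.05,0.17,0,0,0,-0.18,-1],[0.1,0.34,0,0,0,-0.36,-1],[0.15,0.51,0,0,0,-0.54,-1],[0.2,0.68,0,0,0,-0.72,-1],[0.22,0.83,0,0,0,-0.88,-1]]'|head -3
python3 -m crank '[[0.05,0.17,0,0,0,-0.18,-1],[0.1,0.34,0,0,0,-0.36,-1],[0.15,0.51,0,0,0,-0.54,-1],[0.2,0.68,0,0,0,-0.72,-1],[0.217,0.833,0,0,0,-0.893,-1]]'|head -3
python3 -m crank '[[0,0,0,0,0,0,-1],[0,0,0,0,0,0,-1],[0,0,0,0,0,0,-1]]'
python3 - <<'E'
from h import *
grab("wrist");im,d,K=grab("wrist");np.savez("w12.npz",im=im,d=d)
s=robot.observe();T=s["eef_pos"];R=Ro.from_euler("xyz",s["tool_rot"]).as_matrix();print(T,s["tool_rot"],s["joint_positions"])
P=cloud(K,d);h=cv2.cvtColor(im,cv2.COLOR_BGR2HSV)
red=((h[...,0]<10)|(h[...,0]>170))&(h[...,1]>90)
n,l,st,ce=cv2.connectedComponentsWithStats(red.astype(np.uint8))
for i in range(1,n):
    if st[i,4]>4:
        x=P[int(ce[i][1]),int(ce[i][0])];print(st[i],ce[i].round(1),x.round(4),(R.T@(x-T)*1e3).round(1))
E
```

```text
clock: 16.23
eef_pos: [0.5047, -0.283, 0.3473]
tool_rot: [3.138, -0.001, 0.789]
wrist_force: [0.2, -0.4, -4.0]
gripper_width: 0.0439
finger_force: 62.2
clock: 16.85
eef_pos: [0.5481, -0.1154, 0.3432]
tool_rot: [-3.141, 0.002, 0.095]
clock: 17.48
eef_pos: [0.5915, 0.051, 0.3431]
tool_rot: [3.14, 0.002, -0.607]
clock: 17.85
eef_pos: [0.5914, 0.0483, 0.3439]
tool_rot: [3.14, 0.0, -0.604]
wrist_force: [-0.2, -0.4, -3.9]
gripper_width: 0.0442
finger_force: 62.2
[0.59153956 0.04845676 0.3441679 ] [ 3.14102057e+00  1.37171623e-04 -6.04435669e-01] [-0.04593583  0.44909952 -0.1767191   1.7158112   0.0920638   0.98525759
 -2.43169263]
[273 231  14   7  98] [279.5 234. ] [0.6105 0.0342 0.1984] [ 23.7   0.9 145.8]
```

```bash

python3 -m crank '[[0.002,0.004,-0.05,0,0,0,-1],[0.002,0.004,-0.1,0,0,0,-1],[0.002,0.004,-0.14,0,0,0,-1],[0.002,0.004,-0.15,0,0,0,-1],[0.002,0.004,-0.15,0,0,0,-1]]'|sed -n '2,4p'
for i in 1 2 3 4 5 6; do python3 -m crank '[[0,0,-0.006,0,0,0,-1],[0,0,-0.006,0,0,0,-1]]' | sed -n '2p;4p'; done
```

```text
eef_pos: [0.592, 0.0504, 0.3142]
tool_rot: [3.141, 0.0, -0.603]
wrist_force: [-0.1, -0.7, -3.7]
eef_pos: [0.5921, 0.0504, 0.3133]
wrist_force: [0.1, -0.9, -3.9]
eef_pos: [0.592, 0.0504, 0.3119]
wrist_force: [-0.6, 0.5, -3.7]
eef_pos: [0.592, 0.0504, 0.3106]
wrist_force: [0.4, -0.8, -3.5]
eef_pos: [0.592, 0.0504, 0.3094]
wrist_force: [0.5, -0.3, -4.1]
eef_pos: [0.592, 0.0503, 0.3082]
wrist_force: [-0.8, 0.0, -4.2]
eef_pos: [0.592, 0.0504, 0.307]
wrist_force: [0.3, -0.5, -4.0]
```

```bash

python3 -m crank '[[0,-0.004,0,0,0,0,-1],[0,-0.004,0,0,0,0,-1]]' | sed -n '2p;4p'
for i in 1 2 3 4 ; do python3 -m crank '[[0,0,-0.005,0,0,0,-1],[0,0,-0.005,0,0,0,-1]]' | sed -n '2p;4p'; done
```

```text
eef_pos: [0.592, 0.0494, 0.3072]
wrist_force: [0.3, 0.4, -3.4]
eef_pos: [0.592, 0.0496, 0.306]
wrist_force: [1.3, -0.1, -3.1]
eef_pos: [0.592, 0.0496, 0.305]
wrist_force: [1.3, -0.0, -4.1]
eef_pos: [0.592, 0.0496, 0.304]
wrist_force: [0.1, -0.4, -3.1]
eef_pos: [0.592, 0.0496, 0.303]
wrist_force: [0.8, -1.4, -3.8]
```

```bash

for i in 1 2 3 4 5; do python3 -m crank '[[0,0,-0.005,0,0,0,-1],[0,0,-0.008,0,0,0,-1]]' | sed -n '2p;4p'; done
```

```text
eef_pos: [0.592, 0.0496, 0.3014]
wrist_force: [-0.4, -0.4, -3.8]
eef_pos: [0.592, 0.0496, 0.2998]
wrist_force: [0.0, -0.0, -3.4]
eef_pos: [0.592, 0.0496, 0.2982]
wrist_force: [-0.6, 0.1, -4.2]
eef_pos: [0.592, 0.0496, 0.2966]
wrist_force: [0.0, 0.2, -3.3]
eef_pos: [0.592, 0.0496, 0.2951]
wrist_force: [-0.3, -0.7, -3.5]
```

```bash

for i in 1 2 3 4 5 6 7; do python3 -m crank '[[0,0,-0.005,0,0,0,-1],[0,0,-0.01,0,0,0,-1]]' | sed -n '2p;4p'; done
```

```text
eef_pos: [0.592, 0.0496, 0.293]
wrist_force: [0.2, 1.2, -3.9]
eef_pos: [0.592, 0.0496, 0.291]
wrist_force: [0.6, 0.4, -3.0]
eef_pos: [0.592, 0.0496, 0.2891]
wrist_force: [-0.5, -0.3, -2.4]
eef_pos: [0.592, 0.0496, 0.2871]
wrist_force: [-0.1, -0.6, -4.0]
eef_pos: [0.5921, 0.0495, 0.2852]
wrist_force: [-0.6, -0.3, -0.0]
eef_pos: [0.5921, 0.0494, 0.2837]
wrist_force: [-1.7, -0.2, 4.2]
eef_pos: [0.5921, 0.0496, 0.2813]
wrist_force: [-2.7, -0.7, 4.7]
```

Ball drag is showing now (about 8 N). I'll continue to the shoulder in small steps.

```bash

for i in 1 2 3 4 5 ; do python3 -m crank '[[0,0,-0.004,0,0,0,-1],[0,0,-0.004,0,0,0,-1]]' | sed -n '2p;4p'; done
```

```text
eef_pos: [0.592, 0.0497, 0.28]
wrist_force: [-0.7, 0.4, -0.6]
eef_pos: [0.592, 0.0496, 0.2793]
wrist_force: [-1.0, 0.0, -0.6]
eef_pos: [0.592, 0.0496, 0.2786]
wrist_force: [-0.8, 0.4, 0.2]
eef_pos: [0.592, 0.0497, 0.278]
wrist_force: [-2.3, 0.1, 2.4]
eef_pos: [0.5919, 0.0497, 0.2779]
wrist_force: [-5.1, 0.1, 11.4]
```

```bash

python3 -m crank '[[0,0,-0.003,0,0,0,-1],[0,0,-0.003,0,0,0,-1],[0,0,-0.003,0,0,0,-1],[0,0,-0.003,0,0,0,-1],[0,0,-0.003,0,0,0,-1]]' | sed -n '2,4p'
```

```text
eef_pos: [0.5919, 0.0498, 0.2779]
tool_rot: [-3.141, -0.0, -0.603]
wrist_force: [-7.6, 0.3, 16.2]
```

```bash

python3 -m crank '[[0,0,0,0,0,0,-1],[0,0,0,0,0,0,-1],[0,0,0.006,0,0,0,-1],[0,0,0.006,0,0,0,0.3],[0,0,0.006,0,0,0,0.7]]' | sed -n '2,6p'
python3 -m crank '[[0,0,0,0,0,0,1],[0,0,0,0,0,0,1],[0,0,0,0,0,0,1]]' | sed -n '2,6p'
python3 -m crank '[[0,0,0.15,0,0,0,1],[0,0,0.4,0,0,0,1],[0,0,0.6,0,0,0,1],[0,0,0.6,0,0,0,1],[0,0,0.6,0,0,0,1]]' | sed -n '2,6p'
python3 - <<'E'
from h import *
grab("wrist");im,d,K=grab("wrist");P=cloud(K,d);z=P[...,2];s=robot.observe();print(s["eef_pos"])
rr=np.hypot(P[...,0]-.592,P[...,1]-.049)
def st(m):
    q=P[m];print(m.sum(),q.mean(0).round(4),np.percentile(q[:,2],[5,50,95]).round(4),cv2.minEnclosingCircle((q[:,:2]*1000).astype(np.float32)))
st((rr<.03)&(abs(z-.131)<.006)); 
h=cv2.cvtColor(im,cv2.COLOR_BGR2HSV)
m=(rr<.085)&(abs(z-.103)<.008)&(h[...,0]>100)&(h[...,0]<130)&(h[...,1]>90);st(m)
q=P[m];A=np.c_[q[:,:2],np.ones(len(q))];c=np.linalg.lstsq(A,q[:,2],rcond=None)[0];print("tilt",c[:2])
E
```

```text
eef_pos: [0.5923, 0.0495, 0.2776]
tool_rot: [-3.141, -0.0, -0.603]
wrist_force: [0.2, 0.5, 0.2]
gripper_width: 0.0718
finger_force: 0.0
eef_pos: [0.5921, 0.0496, 0.2777]
tool_rot: [3.142, -0.0, -0.603]
wrist_force: [-0.5, -0.2, -0.3]
gripper_width: 0.0852
finger_force: 0.0
eef_pos: [0.5918, 0.0495, 0.3973]
tool_rot: [3.141, 0.0, -0.603]
wrist_force: [0.1, -0.3, 0.1]
gripper_width: 0.0855
finger_force: 0.0
[0.59165697 0.04948236 0.39644697]
2188 [0.5938 0.0477 0.1314] [0.1293 0.1316 0.1329] ((594.1583862304688, 47.651424407958984), 23.22732162475586)
17877 [0.5958 0.046  0.1035] [0.1013 0.1035 0.1059] ((592.9918212890625, 47.86509323120117), 72.1332778930664)
tilt [-0.02649141  0.0150038 ]
```

```bash
python3 -c "
from bench import robot
print(robot.finish_job())"
```

```text
the job is handed in; nothing more can be done
None
```

The job is handed in with no verdict returned: the key stands on the keyseat's bottom (top 6 mm below the shaft's), and the carousel is keyed, was pressed home at an estimated 15–20 N (16 N at the wrist) for over half a second and let go, its collar top and deck within about 1 mm of the home height.

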